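Pack the painting caddy for a day outdoors

ROBOT

A 6-joint arm with a two-finger parallel gripper is mounted at the origin on a cart in front of the work surface, level with it; the furniture and walls round the work are solid. World frame = base frame: x ahead of the robot, y to its left, z up, the work surface at z = 0. Lengths are in mm, angles in rad, forces in N, time in s.
With the tool pointing down it reaches from about 275 to 1000 mm from the base axis. Payload 8.4 kg.
Tool frame: the origin (TCP) lies on the centre line of the jaws, within the pads' length; the fingertips stand 17 mm ahead of it and the grasp point (between the pads) lies 2 mm behind it (r.tcp_to_tips is the z of the fingertips in the tool frame, in mm); z points along the fingers, y is the direction in which the jaws open and shut (so a half turn about z gives the same grasp; the last joint's range is limited). The gripper opens to 85 mm and grips with 20 to 120 N. Pads are 22 mm wide; open, the fingers measure 114 mm over their backs; the gripper's body (76 mm by 85 mm) begins 54 mm behind the grasp point. The pads swing forward as they close: fully open they stand 13 mm farther back than shut.
Start: joints at [1.295, 0.353, 1.633, -0, 1.155, -0.002], TCP at [168.993, 601.722, 248.281] pointing down, gripper open.
Joint ranges: [-2.63, 2.63], [-0.92, 2.1], [0.06, 2.66], [-1.3, 4.44], [0, 2.69], [-3.02, 3.02]. Speed limits (rad/s): [2.22, 2.22, 2.79, 3.14, 3.14, 3.14].

INTERFACE

Orientations are given as [roll, pitch, yaw] about the fixed x, y, z axes, in that order (R = Rz(yaw) Ry(pitch) Rx(roll)).
In Python, from rig import r, cams, job gives the robot as it stands.
- The arm moves only by the tool drive_tool, never from a script. Its argument "deltas" is a list of rows, each a list of 4 numbers: the shift along the tool's x, y, z in cm, then the turn about the tool's z in rad. In form: [[x, y, z, roll], ...]. A call has 1 to 12 rows; each row shifts and turns the commanded pose from where the row before left it, along the tool's axes as they then stand; what a row does not reach is not made up. A row lasts 1/12 s, in which the tool goes at most 41.7 mm and 7.16 degrees, less where a joint would pass 70% of its speed; a pose out of reach is approached as far as the arm can. A call with a gripper value outside its range is refused whole. "jaw" is the closure, from 0 (fully open) to 1 (shut), set as the call begins (left out, the last holds). The fingers move at their own pace and stop on an object; "force" is the grip in N (left out, the last holds). Time passes only in rows, so rows that do not move let the fingers close. It gives the time, the measured TCP pose, the force and the opening at its end, in the units of the state.
- r.sense(): the state, without advancing time (a new reading comes with each control period).
- cams.grab_frame(name): name is "scene" or "top" or "wrist"; returns (picture, depth): 384x512x3 uint8, red, green, blue; 384x512 float32, mm along the optical axis (not along the pixel's ray), 0 where there is no reading.
- cams.camera_params(name): a dict with "fx", "fy", "cx", "cy" (pixels), "k1" (the pictures are not rectified: a ray, as slopes to the right and down, at radius r is drawn at 1 + k1 r^2 times it, then the intrinsics apply), "R" (3x3) and "t" (3): a world point X has camera coordinates R X + t. Camera axes: x right, y down, z forward; pixel columns grow to the right and rows downward; lengths in mm; the calibration is good to about 2 mm. A picture is of the moment at which its call begins: read the wrist's pose just before it. camera_params takes no time and is no camera call; for the wrist camera it gives the pose at the moment of the call.
- job.sign_off(): hands the job in, once; it reports no verdict.
The state is a dict: "clock": time; "qpos": joint angles; "qvel": joint speeds; "joint_efforts": joint torques, N m; "eef_pos": TCP position; "tcp_rot": TCP orientation; "contact_force": force on the tool from outside, world axes, zero at the start; "wrist_torque": the same for the moment, N m; "opening": opening from 0.0 (shut) to 1.0 (fully open).
Only numpy, scipy, OpenCV 4.12 (cv2) and the standard library are available. Lean on these libraries where they do the work, as an engineer would, in place of code of your own. Each camera call takes 0.05 s, during which the arm holds its last target. There are 200 camera calls.

TASK

Pack the plywood caddy for painting outdoors from the things on the table to its right: stand the lidded jar, the capped medium bottle and the spray bottle upright, each right down in the holder block whose hole is made for it, and lay the small paint tube flat in the empty tube bay. Set the jar and bottles down without dropping them, and leave the jar that has no lid (it would spill) and the needle-spout bottle standing where they are.

Things in the scene. Friction and masses are not known exactly. Their poses are not given: they have to be found in the camera images.
- caddy: Plywood carrying caddy, 214 (x) x 282 mm (y), fixed on the table. Origin: centre of underside; z up, -x towards the robot. Back row at x=55 mm, y=-87, 0, 87: three blocks. In front the empty tube bay, x -99 to 5, y -131 to 29 mm, floor 6 mm up, walls 32-40 mm high; beyond it (y 35 to 131) a roll of tape, 54 mm high. End boards with hand slots 88 mm high, back wall 46.
- jar_block: Block with the widest hole, round, 72 mm across, for the lidded jar. Square hardwood block 84 x 84 x 36 mm, fixed in the caddy's back row (any order, 87 mm apart; top 42 mm above the table). Origin: centre of its underside, 6 mm above the table; axes parallel to the caddy's. Hole open at the top, 30 mm deep: its floor is 6 mm above the origin.
- bottle_block: Block with the smaller round hole, 55 mm across, for the medium bottle. Square hardwood block 84 x 84 x 36 mm, fixed in the caddy's back row (any order, 87 mm apart; top 42 mm above the table). Origin: centre of its underside, 6 mm above the table; axes parallel to the caddy's. Hole open at the top, 30 mm deep: its floor is 6 mm above the origin.
- spray_block: Block with the rectangular hole, 52 (its x) x 66 mm (its y), for the spray bottle. Square hardwood block 84 x 84 x 36 mm, fixed in the caddy's back row (any order, 87 mm apart; top 42 mm above the table). Origin: centre of its underside, 6 mm above the table; axes parallel to the caddy's. Hole open at the top, 30 mm deep: its floor is 6 mm above the origin.
- lidded_jar: Small round glass jar with grey contents, closed by a black screw lid: body 56 mm across, 75 mm high with the lid (lid 52 mm across, from 62 mm up), about 0.4 kg. Stands upright on the table right of the caddy (similar ones at the back or left are not meant). Origin: centre of its underside, z up. Does not open.
- medium_bottle: Small white round plastic bottle of painting medium with a grey round cap: body 39 mm across up to about 70 mm, cap 25 mm across from 76 to 94 mm (its top), about 0.09 kg. Stands upright on the table right of the caddy (similar ones at the back or left are not meant). Origin: centre of its underside, z up.
- spray_bottle: Flat-sided clear glass spray bottle: body 36 mm (its x) by 50 mm (its y), 75 mm high; above it a round neck and cap 17 mm across from 76 to 116 mm (its top), about 0.14 kg. Stands upright on the table right of the caddy (similar ones at the back or left are not meant). Origin: centre of its underside, z up.
- paint_tube: Squeezed white paint tube lying flat on the table, right of the caddy, the only tube there: 112 mm long (its y), 40 mm wide (its x) from the middle to its flat end (y = 0 to 56 mm) and 28 mm wide (y = -38 to 0 mm) towards the screw cap at -y, 24 to 26 mm thick, 0.06 kg. Origin: middle of its underside, z up.
- open_jar: Look-alike to leave alone: wide clear glass jar WITHOUT a lid, 72 mm across, 82 mm high, standing upright right of the caddy. Origin: centre of its underside.
- needle_bottle: Look-alike to leave alone: slim white squeeze bottle with a long thin needle spout, 32 mm across, 135 mm high with the needle, standing upright right of the caddy. Origin: centre of its underside.
Not all that is in view belongs to the job. Leave any green look-alike of the medium_bottle alone.

How it is judged (in metres and radians):
At the end, for the whole second after the job is handed in: Jar and both bottles upright (0.12 rad) on the floor of their own holes (12 mm of centre, spray 14 mm; 5 mm of the floor); tube level (0.15 rad) on the tube bay's floor; all released and at rest; open jar and needle bottle upright within 30 mm of where they stood (horizontal distance between lidded_jar and jar_block below 0.012 m and z of lidded_jar in the frame of jar_block between 0.002 and 0.011 m and angle between each of lidded_jar, medium_bottle, spray_bottle, open_jar, needle_bottle's own z axis and vertical below 0.12 rad and linear speed of each of lidded_jar, medium_bottle, spray_bottle, paint_tube below 0.02 m/s and angular speed of each of lidded_jar, medium_bottle, spray_bottle below 0.2 rad/s and contact force between each of lidded_jar, medium_bottle, spray_bottle, paint_tube and the fingers below 0.05 N and horizontal distance between medium_bottle and bottle_block below 0.012 m and z of medium_bottle in the frame of bottle_block between 0.002 and 0.011 m and horizontal distance between spray_bottle and spray_block below 0.014 m and z of spray_bottle in the frame of spray_block between 0.002 and 0.011 m and x of paint_tube in the frame of caddy between -0.088 and -0.006 m and y of paint_tube in the frame of caddy between -0.095 and -0.007 m and z of paint_tube in the frame of caddy between 0 and 0.036 m and angle between paint_tube's own y axis and vertical between 1.42 and 1.72 rad and distance of each of open_jar, needle_bottle from where it was at the start of the episode below 0.03 m); the robot touches nothing.
It fails at once if the jar or a bottle is dropped into its block (falls faster than 0.55 m/s there) ((horizontal distance between lidded_jar and jar_block below 0.03 m and z of lidded_jar in the frame of jar_block below 0.06 m and linear speed of lidded_jar above 0.55 m/s) or (horizontal distance between medium_bottle and bottle_block below 0.03 m and z of medium_bottle in the frame of bottle_block below 0.06 m and linear speed of medium_bottle above 0.55 m/s) or (horizontal distance between spray_bottle and spray_block below 0.03 m and z of spray_bottle in the frame of spray_block below 0.06 m and linear speed of spray_bottle above 0.55 m/s)).
It fails at once if the open jar or the needle bottle is taken away or knocked over (moved more than 40 mm or tipped more than 0.5 rad) (distance of any of open_jar, needle_bottle from where it was at the start of the episode above 0.04 m or angle between any of open_jar, needle_bottle's own z axis and vertical above 0.5 rad).
It also fails if it takes over 112 s, if anything falls off the work surface, if the arm or the gripper's body presses on something with over 40 N, if the wrist force passes 120 N, or if a joint passes its speed limit or range.

## Working session

There is one attempt and no reset: what is moved stays moved. The work goes in short steps, Python scripts to look and compute and a tool call to move; the robot and the scene stay as the last step left them, time stands still between calls to the robot, and variables do not carry over. Pictures are saved under pics/ and viewed, about 12 in all and at most 16, crops included, and the job is handed in when it is done.

Besides the shell and the picture viewer there is one more tool, called after ">>>" as name(argument=value, ...), one argument or row to a line, values as JSON. drive_tool: Moves the arm, as the interface text tells. Its arguments: {"type":"object","properties":{"deltas":{"type":"array"},"jaw":{"type":"number"},"force":{"type":"number"}},"required":["deltas"]}

```bash
ls; mkdir -p pics
cat > h.py <<'E'
import numpy as np, cv2
from rig import r, cams, job
def grab(name,fn=None):
    p=cams.camera_params(name); im,d=cams.grab_frame(name)
    np.savez('%s.npz'%name,im=im,d=d,**{k:np.array(v) for k,v in p.items()})
    if fn: cv2.imwrite('pics/'+fn,im[:,:,::-1])
    return im,d,p
def load(name):
    z=np.load('%s.npz'%name); return z['im'],z['d'],z
def cloud(d,p):
    h,w=d.shape; K=np.array([[p['fx'],0,p['cx']],[0,p['fy'],p['cy']],[0,0,1.]],float)
    v,u=np.mgrid[:h,:w]
    pts=np.stack([u,v],-1).reshape(-1,1,2).astype(float)
    n=cv2.undistortPoints(pts,K,np.array([float(p['k1']),0,0,0])).reshape(h,w,2)
    c=np.dstack([n*d[...,None],d]); R=np.array(p['R']);t=np.array(p['t'])
    W=(c-t)@R; W[d<=0]=np.nan; return W
def pix(X,p):
    c=np.array(p['R'])@np.array(X,float)+np.array(p['t']);s=c[:2]/c[2];s=s*(1+p['k1']*(s@s))
    return s[0]*p['fx']+p['cx'],s[1]*p['fy']+p['cy']
E
python3 - <<'E'
from h import *
for n in('top','scene'):
    im,d,p=grab(n,n+'0.png'); W=cloud(d,p)
    print(n,-np.array(p['R']).T@p['t'],np.array(p['R'])[2])
a=[cv2.imread('pics/%s0.png'%n) for n in('top','scene')]
print(r.sense())
E
```

```text
pics
top [350.31004897  95.44871345 932.22128886] [ 0.23714719  0.01269754 -0.97139075]
scene [  72.41581625 -670.98374607  870.88444299] [ 0.38249634  0.63343146 -0.67265231]
{'clock': 0.1, 'qpos': array([ 1.29459714e+00,  3.53559584e-01,  1.63405471e+00,  2.34331096e-05,
        1.15524659e+00, -2.41138187e-03]), 'qvel': array([ 0.00201803, -0.0014423 , -0.00123555,  0.00089041,  0.0014714 ,
       -0.00143493]), 'joint_efforts': array([ 2.27694181e-03, -6.06357694e+01, -3.42823792e+01,  1.30387543e-04,
        3.98503922e-03, -8.67267261e-06]), 'eef_pos': array([168.87380027, 601.31922546, 247.65097894]), 'tcp_rot': array([-3.14032447e+00, -2.44849459e-05,  2.86779536e+00]), 'contact_force': array([ 0.22177437, -0.83555126,  1.30141246]), 'wrist_torque': array([ 0.01073266, -0.00991004, -0.00732511]), 'opening': 1.0002166251849571}
```

View pics/top0.png

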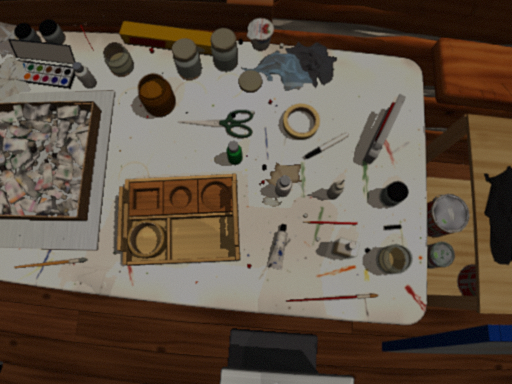

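View pics/scene0.png

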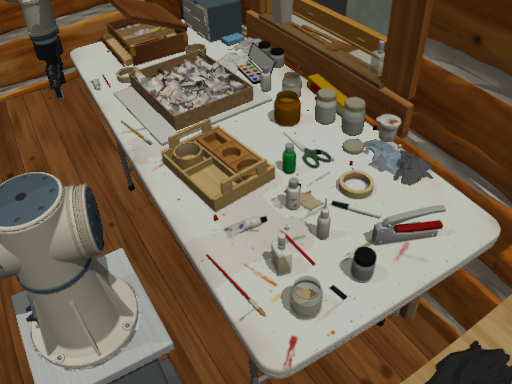

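Candidates in the top view:
- medium bottle (284,184); its look-alikes are the green bottle (235,152) and the needle bottle (337,188)
- lidded jar (395,193); its look-alikes are the open jar (393,260) and the jars at the back (186,55) and (223,48)
- spray bottle (345,247)
- tube (279,246)

Next is one close crop to check these, plus measurements.

Run:
```python
from h import *
im,d,p=load('top'); W=cloud(d,p)
c=im[140:290,110:430,::-1]; cv2.imwrite('pics/crop1.png',cv2.resize(c,None,fx=2.5,fy=2.5,interpolation=cv2.INTER_CUBIC))
z=W[...,2]
m=((z>12)&(z<250)).astype(np.uint8); m[:,:245]=0; m[:165]=0;m[300:]=0;m[:,425:]=0
n,l,s,c=cv2.connectedComponentsWithStats(m)
for i in range(1,n):
    if s[i][4]<25: continue
    q=W[l==i]; t=q[q[:,2]>np.nanmax(q[:,2])-9]
    print(c[i].round(),s[i][4],'min',q.min(0).round(),'max',q.max(0).round(),'top',t.mean(0).round(),len(t))
print('table z',np.nanmedian(z[270:290,150:300]))
S=cloud(*load('scene')[1:]); im2,d2,p2=load('scene')
z=S[...,2]
for nm,c,rad in (('med',(292,190),0),('jar',(363,262),0),('spray',(281,252),0),('needle',(323,222),0),('open',(306,295),0)):
    q=S[c[1]-25:c[1]+25,c[0]-20:c[0]+20].reshape(-1,3); q=q[(q[:,2]>12)]; t=q[q[:,2]>q[:,2].max()-10]
    print(nm,q.min(0).round(),q.max(0).round(),'top',t.mean(0).round(),len(t))
```

```text
[283. 186.] 280 min [578.  21.  12.] max [634.  59.  98.] top [598.  40.  94.] 92
[336. 189.] 210 min [ 582. -104.   13.] max [611. -76. 135.] top [598. -90. 133.] 3
[394. 194.] 563 min [ 571. -267.   12.] max [ 624. -212.   79.] top [ 599. -240.   75.] 318
[279. 244.] 367 min [411.  21.  12.] max [506.  58.  28.] top [461.  37.  23.] 193
[345. 248.] 438 min [ 433. -144.   12.] max [474. -90. 120.] top [ 453. -117.  116.] 46
[394. 259.] 870 min [ 401. -276.   12.] max [ 470. -204.   85.] top [ 436. -244.   80.] 96
table z 0.12717770927061442
med [552.  19.  12.] [690. 179.  98.] top [596.  39.  93.] 63
jar [ 571. -269.   12.] [ 704. -175.   80.] top [ 598. -241.   75.] 330
spray [ 431. -145.   12.] [535. -25. 120.] top [ 453. -117.  116.] 48
needle [ 582. -107.   12.] [711.  32. 137.] top [599. -90. 134.] 4
open [ 399. -277.   12.] [ 473. -140.   86.] top [ 436. -241.   80.] 159
```

View pics/crop1.png

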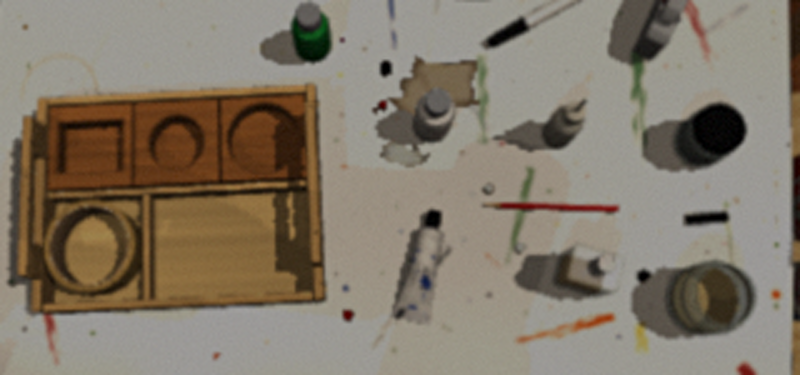

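Run:
```python
from h import *
im,d,p=load('top'); W=cloud(d,p); S=cloud(*load('scene')[1:])
for nm,A in(('top',W),('scene',S)):
    q=A.reshape(-1,3); q=q[np.isfinite(q[:,0])]
    def rect(x0,x1,y0,y1,z0,z1):
        s=q[(q[:,0]>x0)&(q[:,0]<x1)&(q[:,1]>y0)&(q[:,1]<y1)&(q[:,2]>z0)&(q[:,2]<z1)]
        (c,sz,a)=cv2.minAreaRect(s[:,:2].astype(np.float32)); return np.round(c,1),np.round(sz,1),round(a,1),len(s)
    print(nm,'caddy',rect(390,650,120,450,20,100))
    print('spray',rect(420,490,-160,-80,15,78)); print('sprayneck',rect(420,490,-160,-80,85,125))
    print('tube',rect(395,520,10,75,7,40),rect(395,520,10,75,14,40))
    print('medcap',rect(570,630,10,70,80,105),'body',rect(570,630,10,70,30,70))
    print('jarlid',rect(560,640,-280,-200,68,85),'needle',rect(560,640,-120,-60,15,60))
# height map of caddy region
H=np.full((50,64),-1)
q=W.reshape(-1,3);q=q[np.isfinite(q[:,0])]
for x,y,z in q:
    i=int((640-x)//5);j=int((430-y)//5)
    if 0<=i<50 and 0<=j<64: H[i,j]=max(H[i,j],z)
np.savetxt('/tmp/h',H)
G=(np.clip(H,0,90)*2.8).astype(np.uint8)
b=cv2.applyColorMap(cv2.resize(G,None,fx=10,fy=10,interpolation=0),cv2.COLORMAP_JET); cv2.imwrite('pics/hm.png',b)
```

```text
top caddy (array([496.9, 287.3]), array([215.7, 283.3]), 7.3, 5198)
spray (array([ 452.4, -117. ]), array([50.9, 36.7]), 76.8, 354)
sprayneck (array([ 453., -117.]), array([15.3, 16.1]), 49.1, 67)
tube (array([453.2,  41.5]), array([ 35. , 108.3]), 84.4, 446) (array([461.7,  38.2]), array([28.1, 90.9]), 82.8, 332)
medcap (array([597.6,  39.9]), array([23.3, 24.6]), 30.6, 101) body (array([594.2,  40.6]), array([38.9, 31.5]), 76.5, 128)
jarlid (array([ 599.2, -240.2]), array([50.2, 49.3]), 58.6, 331) needle (array([593.2, -84. ]), array([30.5, 14.3]), 32.7, 71)
scene caddy (array([496.8, 287.4]), array([216.2, 288.5]), 6.7, 4057)
spray (array([ 452.8, -117.2]), array([51.5, 36.5]), 77.5, 497)
sprayneck (array([ 452.7, -116.9]), array([15.4, 19. ]), 5.3, 101)
tube (array([453.3,  42.8]), array([ 35.8, 110.5]), 82.8, 384) (array([457.6,  37.1]), array([28.4, 99.1]), 75.6, 275)
medcap (array([596.3,  39.1]), array([24.7, 21. ]), 55.8, 79) body (array([594.1,  35.4]), array([29.1, 37.6]), 50.2, 194)
jarlid (array([ 598.5, -240.9]), array([47.4, 51.8]), 41.8, 338) needle (array([592.8, -96.5]), array([18.4, 32.3]), 48.0, 163)
```

View pics/hm.png

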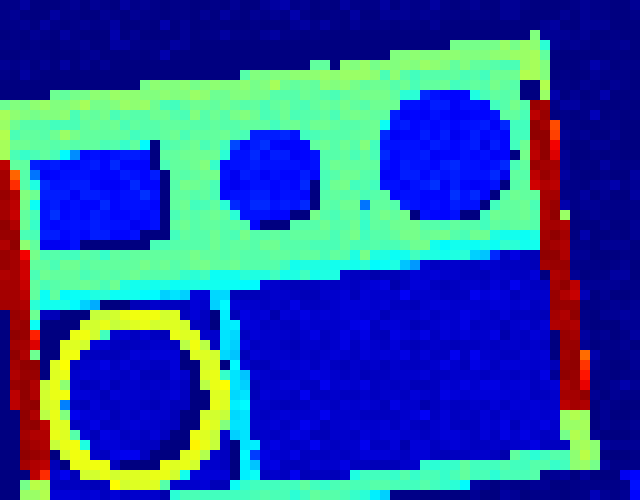

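The caddy fit (215.7 x 283.3 mm, against 214 x 282) agrees with the height map. From left to right the holes are rectangular, small round and wide round. I'm starting with the tube.

```bash
cat >> h.py <<'E'
def plan(*tg):
    s=r.sense(); P=s['eef_pos']; y=s['tcp_rot'][2]; print('clock',round(s['clock'],1),'at',P.round(1),'rot',s['tcp_rot'].round(3),'open',round(s['opening'],3))
    for X in tg:
        dy=(X[3]-y+np.pi)%(2*np.pi)-np.pi; D=np.array(X[:3])-P; a=X[3]
        # tool-frame shift, axes after the turn, cm
        print('turn',round(-dy,3),'shift cm',np.round([(D[0]*np.cos(a)+D[1]*np.sin(a))/10,(D[0]*np.sin(a)-D[1]*np.cos(a))/10,-D[2]/10],2))
        P=np.array(X[:3],float); y=a
E
python3 - <<'E'
from h import *
plan((443,43,130,3.02),(443,43,20,3.02))
E
```

```text
clock 0.1 at [168.9 601.3 247.7] rot [-3.14  -0.     2.868] open 1.0
turn -0.152 shift cm [-33.98 -52.09  11.77]
turn -0.0 shift cm [ 0.  0. 11.]
```

>>> drive_tool(
  deltas=[
    [0,0,0,-0.076],
    [0,0,0,-0.076],
    [-1.9,-2.9,0,0],
    [-1.9,-2.9,0,0],
    [-1.9,-2.9,0,0],
    [-1.9,-2.9,0,0],
    [-1.9,-2.9,0,0],
    [-1.9,-2.9,0,0],
    [-1.9,-2.9,0,0],
    [-1.9,-2.9,0,0],
    [-1.9,-2.9,0,0],
    [-1.9,-2.9,0,0],
  ],
  jaw=0,
  force=30,
)

```text
clock: 1.1
eef_pos: [322.6, 289.1, 248.2]
tcp_rot: [-3.141, -0.0, 3.02]
contact_force: [0.6, 0.6, -0.6]
opening: 0.998
```

>>> drive_tool(
  deltas=[
    [-1.9,-2.9,0.5,0],
    [-1.9,-2.9,1.0,0],
    [-1.9,-2.9,1.5,0],
    [-1.9,-2.9,1.5,0],
    [-1.9,-2.9,1.5,0],
    [-1.9,-2.9,1.5,0],
    [-1.9,-2.9,1.5,0],
    [-1.7,-2.8,1.5,0],
    [0,0,1.2,0],
    [0,0,0,0],
    [0,0,0,0],
  ],
)

```text
clock: 2.02
eef_pos: [442.4, 43.0, 130.8]
tcp_rot: [-3.141, -0.002, 3.019]
contact_force: [-0.3, 0.2, 0.1]
opening: 1.001
```

Run:
```python
from h import *
plan((443,43,20,3.02))
im,d,p=grab('wrist','w1.png'); W=cloud(d,p); q=W.reshape(-1,3);q=q[np.isfinite(q[:,0])]
for z0 in(6,12):
    s=q[(q[:,0]>385)&(q[:,0]<520)&(q[:,1]>0)&(q[:,1]<85)&(q[:,2]>z0)&(q[:,2]<40)]
    print(cv2.minAreaRect(s[:,:2].astype(np.float32)),len(s),s[:,2].max())
    for x in range(390,515,10):
        t=s[abs(s[:,0]-x)<3]
        if len(t): print(x,t[:,1].min().round(1),t[:,1].max().round(1))
```

```text
clock 2.0 at [442.4  43.  130.8] rot [-3.141e+00 -2.000e-03  3.019e+00] open 1.001
turn -0.001 shift cm [-0.06  0.   11.08]
((454.2070007324219, 37.783573150634766), (34.706424713134766, 106.2520980834961), 77.09825134277344) 3512 26.1224256292008
400 36.2 49.6
410 30.1 65.3
420 29.8 62.9
430 29.0 60.1
440 28.0 58.2
450 27.7 55.1
460 25.7 53.2
470 24.0 50.7
480 22.6 49.2
490 26.7 47.2
500 25.4 40.7
510 34.9 34.9
((461.1502685546875, 38.627723693847656), (28.705955505371094, 93.08558654785156), 80.38822937011719) 2680 26.1224256292008
420 33.2 57.0
430 29.0 58.2
440 28.3 56.2
450 28.0 55.1
460 25.7 53.2
470 24.1 50.3
480 23.6 49.2
490 26.7 47.2
500 25.5 40.7
510 34.9 34.9
```

View pics/w1.png

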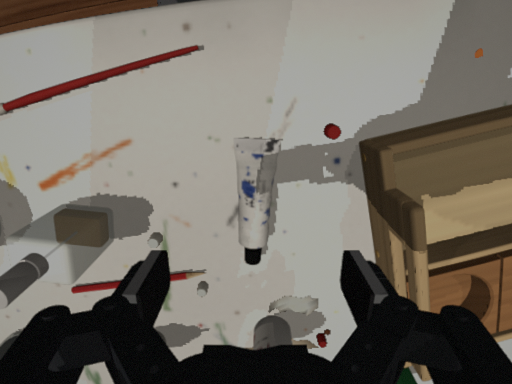

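The wrist picture shows the tube at (258,200), cap towards +x at (253,256). Its axis is at about -0.165 rad, so I correct the yaw slightly, descend and grip.

>>> drive_tool(
  deltas=[
    [0,0,0,0.043],
    [0,0,2,0],
    [0,0,2,0],
    [0,0,2,0],
    [0,0,2,0],
    [0,0,1.5,0],
    [0,0,1.0,0],
    [0,0,0.5,0],
    [0,0,0,0],
    [0,0,0,0],
  ],
)

```text
clock: 2.9
eef_pos: [443.6, 43.7, 21.9]
tcp_rot: [3.141, 0.001, 2.978]
contact_force: [-0.0, -0.1, 0.1]
opening: 1.003
```

>>> drive_tool(
  deltas=[
    [0,0,0,0],
    [0,0,0,0],
    [0,0,0,0],
    [0,0,0,0],
    [0,0,0,0],
    [0,0,0,0],
    [0,0,0,0],
    [0,0,0,0],
    [0,0,0,0],
  ],
  jaw=1,
  force=30,
)

```text
clock: 3.65
eef_pos: [443.2, 43.3, 21.4]
tcp_rot: [-3.142, 0.0, 2.977]
contact_force: [-1.0, 0.4, 4.5]
opening: 0.332
```

>>> drive_tool(
  deltas=[
    [0,0,-1,0],
    [0,0,-2,0],
    [0,0,-3,0],
    [0,0,-3,0],
    [0,0,-3,0],
    [0,0,-3,0],
    [0,0,0,0],
  ],
)

```text
clock: 4.23
eef_pos: [446.0, 43.5, 176.7]
tcp_rot: [3.14, 0.008, 2.977]
contact_force: [1.6, 0.2, -0.3]
opening: 0.332
```

Run:
```python
from h import *
# caddy: yaw 0.124; grip point in caddy frame (-47,-41)
c,s=np.cos(.124),np.sin(.124)
x,y=497-47*c+41*s, 287.3-47*s-41*c
print(x,y)
plan((x,y,150,np.pi/2+.124),(x,y,28,np.pi/2+.124))
```

```text
455.4318546607584 240.801728063769
clock 4.2 at [446.   43.5 176.7] rot [3.14  0.008 2.977] open 0.332
turn 1.282 shift cm [19.46  3.37  2.67]
turn -0.0 shift cm [ 0.   0.  12.2]
```

>>> drive_tool(
  deltas=[
    [0,0,0,0.117],
    [0,0,0,0.117],
    [0,0,0,0.117],
    [0,0,0,0.117],
    [0,0,0,0.117],
    [0,0,0,0.117],
    [0,0,0,0.117],
    [0,0,0,0.117],
    [0,0,0,0.117],
    [0,0,0,0.117],
    [0,0,0,0.112],
    [0,0,0,0],
  ],
)

```text
clock: 5.23
eef_pos: [442.7, 43.2, 171.1]
tcp_rot: [-3.141, -0.0, 1.69]
contact_force: [0.1, 0.9, -1.0]
opening: 0.331
```

>>> drive_tool(
  deltas=[
    [2.5,0.5,0,0],
    [3,0.5,0,0],
    [3,0.5,0,0],
    [3,0.5,0,0],
    [3,0.5,0,0],
    [3,0.5,0.6,0],
    [2,0.4,1,0],
    [0,0,1,0],
    [0,0,0,0],
    [0,0,0,0],
  ],
)

```text
clock: 6.07
eef_pos: [451.9, 240.2, 144.5]
tcp_rot: [-3.139, 0.001, 1.697]
contact_force: [-0.5, 0.4, -0.7]
opening: 0.331
```

Run:
```python
from h import *
plan((455.4,240.8,28,np.pi/2+.124))
grab('wrist','w2.png')
```

```text
clock 6.1 at [451.9 240.2 144.5] rot [-3.139e+00  1.000e-03  1.697e+00] open 0.331
turn 0.003 shift cm [ 0.02  0.36 11.65]
```

View pics/w2.png

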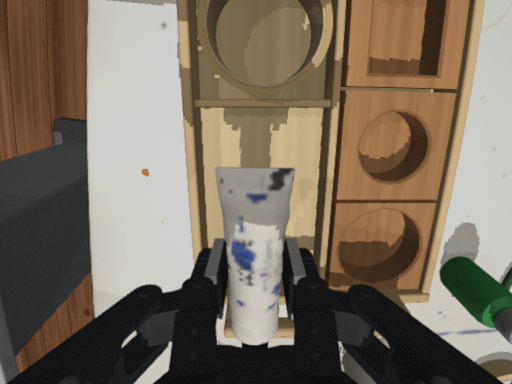

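The tube is held at (255,260) and lined up with the bay, so I lower it.

>>> drive_tool(
  deltas=[
    [0,0.3,2,0],
    [0,0,2,0],
    [0,0,2,0],
    [0,0,2,0],
    [0,0,1.5,0],
    [0,0,1.1,0],
    [0,0,0.6,0],
    [0,0,0.3,0],
    [0,0,0,0],
    [0,0,0,0],
  ],
)

```text
clock: 6.95
eef_pos: [456.2, 241.4, 30.9]
tcp_rot: [3.141, -0.0, 1.695]
contact_force: [0.3, -0.1, -1.7]
opening: 0.332
```

>>> drive_tool(
  deltas=[
    [0,0,0,0],
    [0,0,0,0],
    [0,0,0,0],
    [0,0,0,0],
    [0,0,0,0],
  ],
  jaw=0.4,
)

```text
clock: 7.37
eef_pos: [455.9, 241.5, 30.5]
tcp_rot: [3.141, -0.0, 1.695]
contact_force: [-0.2, 0.2, -1.7]
opening: 0.601
```

>>> drive_tool(
  deltas=[
    [0,0,-1,0],
    [0,0,-2,0],
    [0,0,-3,0],
    [0,0,-3,0],
    [0,0,-3,0],
    [0,0,-3,0],
    [0,0,0,0],
  ],
)

```text
clock: 7.95
eef_pos: [458.5, 242.8, 186.5]
tcp_rot: [3.133, -0.003, 1.695]
contact_force: [2.1, 0.3, -0.0]
opening: 0.601
```

Run:
```python
from h import *
im,d,p=grab('wrist','w3.png'); 
plan((597.5,39.5,150,np.pi/2),(597.5,39.5,56,np.pi/2))
```

```text
clock 8.0 at [457.6 242.3 184.1] rot [ 3.135e+00 -2.000e-03  1.695e+00] open 0.598
turn 0.124 shift cm [-20.28  13.99   3.41]
turn -0.0 shift cm [0.  0.  9.4]
```

View pics/w3.png

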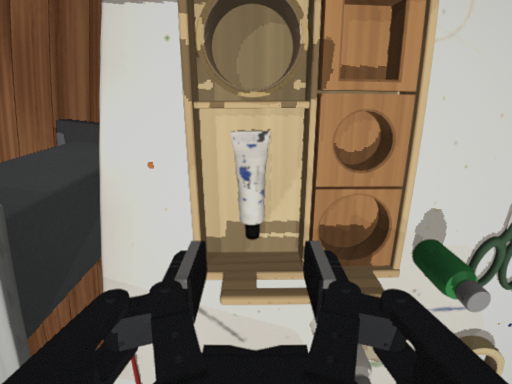

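The tube lies flat in the bay at (252,185). Medium bottle next.

>>> drive_tool(
  deltas=[
    [0,0,0,0.062],
    [0,0,0,0.062],
    [-2.9,2,0,0],
    [-2.9,2,0,0],
    [-2.9,2,0,0],
    [-2.9,2,0,0],
    [-2.9,2,0,0],
    [-2.9,2,0.5,0],
    [-2.8,2.1,1,0],
    [0,0,1.5,0],
    [0,0,0,0],
    [0,0,0,0],
  ],
  jaw=0,
)

```text
clock: 9.0
eef_pos: [595.2, 39.2, 148.9]
tcp_rot: [-3.138, 0.0, 1.57]
contact_force: [-0.5, 0.4, 0.0]
opening: 1.001
```

Run:
```python
from h import *
im,d,p=grab('wrist'); W=cloud(d,p); q=W.reshape(-1,3);q=q[np.isfinite(q[:,0])]
s=q[(abs(q[:,0]-598)<30)&(abs(q[:,1]-39)<30)&(q[:,2]>80)&(q[:,2]<105)]
print(len(s)); 
if len(s)>9: print(cv2.minAreaRect(s[:,:2].astype(np.float32)),s[:,2].max())
plan((597.5,39.5,56,np.pi/2))
```

```text
1214
((598.5777587890625, 41.90218734741211), (24.439245223999023, 24.226137161254883), 42.33002853393555) 94.84385840471454
clock 9.1 at [595.7  39.7 149.7] rot [-3.139 -0.     1.571] open 1.0
turn 0.0 shift cm [-0.02  0.18  9.37]
```

>>> drive_tool(
  deltas=[
    [0.1,0.2,1.5,0],
    [0,0,2,0],
    [0,0,2,0],
    [0,0,2,0],
    [0,0,1.2,0],
    [0,0,0.6,0],
    [0,0,0,0],
    [0,0,0,0],
  ],
)

```text
clock: 9.72
eef_pos: [599.0, 40.8, 58.0]
tcp_rot: [3.141, -0.0, 1.571]
contact_force: [-0.1, -0.3, 0.6]
opening: 1.001
```

>>> drive_tool(
  deltas=[
    [0,0,0,0],
    [0,0,0,0],
    [0,0,0,0],
    [0,0,0,0],
    [0,0,0,0],
    [0,0,0,0],
    [0,0,0,0],
    [0,0,0,0],
  ],
  jaw=1,
  force=30,
)

```text
clock: 10.38
eef_pos: [599.2, 40.3, 58.1]
tcp_rot: [3.141, -0.0, 1.571]
contact_force: [-0.9, 0.3, 5.8]
opening: 0.443
```

>>> drive_tool(
  deltas=[
    [0,0,-1,0],
    [0,0,-2,0],
    [0,0,-3,0],
    [0,0,-3,0],
    [0,0,-3,0],
    [0,0,-1,0],
    [0,0,0,0],
  ],
)

```text
clock: 10.97
eef_pos: [600.6, 40.4, 190.9]
tcp_rot: [3.136, -0.0, 1.571]
contact_force: [-0.0, -0.2, -2.3]
opening: 0.436
```

Run:
```python
from h import *
plan((551.6,294.1,130,np.pi/2+.124),(551.6,294.1,69,np.pi/2+.124))
```

```text
clock 11.0 at [600.6  40.4 190.9] rot [ 3.136 -0.     1.571] open 0.436
turn -0.124 shift cm [25.78 -1.72  6.09]
turn -0.0 shift cm [0.  0.  6.1]
```

>>> drive_tool(
  deltas=[
    [0,0,0,-0.062],
    [0,0,0,-0.062],
    [2,-0.2,0,0],
    [3,-0.2,0,0],
    [3,-0.2,0,0],
    [3,-0.2,0,0],
    [3,-0.2,0,0],
    [3,-0.2,0,0],
    [3,-0.2,0,0],
    [3,-0.2,0,0],
    [2,0,0,0],
    [0.8,0,0,0],
  ],
)

```text
clock: 11.97
eef_pos: [549.5, 296.7, 185.5]
tcp_rot: [-3.139, 0.0, 1.697]
contact_force: [-0.1, 0.2, 0.4]
opening: 0.439
```

>>> drive_tool(
  deltas=[
    [0,0,1,0],
    [0,0,2,0],
    [0,0,2,0],
    [0,0,1,0],
    [0,0,0,0],
    [0,0,0,0],
  ],
)

```text
clock: 12.47
eef_pos: [550.7, 293.2, 126.4]
tcp_rot: [-3.14, 0.001, 1.694]
contact_force: [-0.0, -0.3, -0.5]
opening: 0.436
```

Run:
```python
from h import *
grab('top')
im,d,p=grab('wrist','w4.png'); 
plan((551.6,294.1,70.5,np.pi/2+.124))
```

```text
clock 12.6 at [551.7 294.1 128. ] rot [ 3.141 -0.     1.694] open 0.441
turn -0.001 shift cm [-0.   -0.01  5.75]
```

View pics/w4.png

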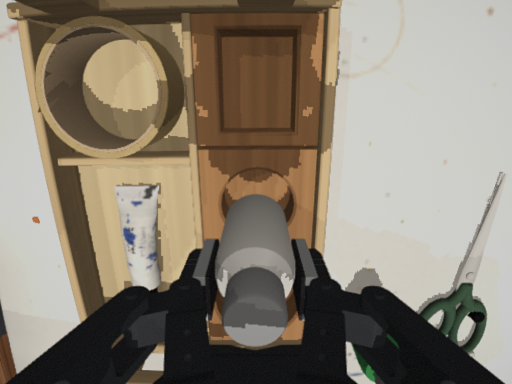

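The bottle hangs over the small round hole (rim at (258,200)). Lowering it.

>>> drive_tool(
  deltas=[
    [0,0,1,0],
    [0,0,1,0],
    [0,0,1,0],
    [0,0,1,0],
    [0,0,0.8,0],
    [0,0,0.5,0],
    [0,0,0.3,0],
    [0,0,0.1,0],
    [0,0,0,0],
    [0,0,0,0],
  ],
)

```text
clock: 13.4
eef_pos: [551.2, 294.5, 70.4]
tcp_rot: [3.141, -0.0, 1.695]
contact_force: [0.5, -0.5, -0.7]
opening: 0.441
```

Run:
```python
from h import *
plan((551.6,294.1,70,np.pi/2+.124)); print(r.sense()['contact_force'])
```

```text
clock 13.4 at [551.2 294.5  70.4] rot [ 3.141 -0.     1.695] open 0.441
turn 0.0 shift cm [-0.05  0.03  0.04]
[ 0.54004657 -0.48802171 -0.65211274]
```

>>> drive_tool(
  deltas=[
    [0,0,0.1,0],
    [0,0,0,0],
    [0,0,0,0],
    [0,0,0,0],
    [0,0,0,0],
    [0,0,0,0],
  ],
  jaw=0.2,
)

```text
clock: 13.9
eef_pos: [551.0, 294.4, 69.3]
tcp_rot: [3.142, -0.0, 1.695]
contact_force: [-0.0, -0.2, -0.0]
opening: 0.799
```

>>> drive_tool(
  deltas=[
    [0,0,-1,0],
    [0,0,-2,0],
    [0,0,-3,0],
    [0,0,-3,0],
    [0,0,-3,0],
    [0,0,0,0],
    [0,0,0,0],
  ],
)

```text
clock: 14.48
eef_pos: [552.2, 295.0, 192.1]
tcp_rot: [3.137, -0.002, 1.695]
contact_force: [-1.0, 0.4, 0.7]
opening: 0.799
```

Run:
```python
from h import *
grab('top')
im,d,p=grab('scene','s2.png'); cv2.imwrite('pics/s2.png',cv2.resize(im[110:330,150:420,::-1],None,fx=2.5,fy=2.5))
plan((452.7,-117,190,1.571-.23),(452.7,-117,97,1.571-.23))
```

```text
clock 14.6 at [550.6 294.2 189.1] rot [-3.141  0.     1.695] open 0.801
turn 0.354 shift cm [-42.26  -0.16  -0.09]
turn -0.0 shift cm [0.  0.  9.3]
```

View pics/s2.png

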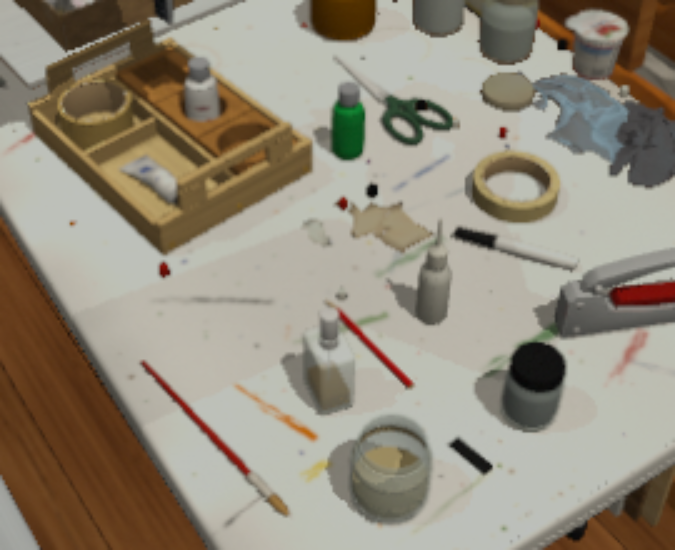

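The bottle stands in the middle hole at (200,90). Now the spray bottle.

>>> drive_tool(
  deltas=[
    [0,0,0,0.118],
    [0,0,0,0.118],
    [0,0,0,0.118],
    [-3,0,0,0],
    [-3.5,0,0,0],
    [-3.5,0,0,0],
    [-3.5,0,0,0],
    [-3.5,0,0,0],
    [-3.5,0,0,0],
    [-3.5,0,0,0],
    [-3.5,0,0,0],
    [-3.5,0,0,0],
  ],
  jaw=0.3,
)

```text
clock: 15.58
eef_pos: [478.6, -8.9, 188.0]
tcp_rot: [-3.139, 0.001, 1.341]
contact_force: [-0.1, 0.3, 0.1]
opening: 0.699
```

>>> drive_tool(
  deltas=[
    [-3.5,0,0,0],
    [-3.5,0,0,0],
    [-3,0,0,0],
    [-1.3,-0.2,0,0],
    [0,0,0,0],
    [0,0,0,0],
    [0,0,0,0],
  ],
)

```text
clock: 16.17
eef_pos: [452.3, -116.4, 188.6]
tcp_rot: [-3.14, -0.0, 1.341]
contact_force: [-0.4, 0.3, -0.9]
opening: 0.695
```

Run:
```python
from h import *
im,d,p=grab('wrist'); W=cloud(d,p); q=W.reshape(-1,3);q=q[np.isfinite(q[:,0])]
s=q[(abs(q[:,0]-453)<25)&(abs(q[:,1]+117)<25)&(q[:,2]>90)&(q[:,2]<125)]
print(len(s)); 
if len(s)>9: print(cv2.minAreaRect(s[:,:2].astype(np.float32)),s[:,2].max())
plan((452.7,-117,98,1.341))
```

```text
603
((453.9759216308594, -115.87046813964844), (16.136398315429688, 16.051000595092773), 29.51707649230957) 116.23255703361865
clock 16.2 at [ 452.5 -116.1  188.7] rot [-3.14  -0.     1.341] open 0.696
turn 0.0 shift cm [-0.08  0.04  9.07]
```

>>> drive_tool(
  deltas=[
    [0,0.1,1.5,0],
    [0,0,2,0],
    [0,0,2,0],
    [0,0,2,0],
    [0,0,1.1,0],
    [0,0,0.5,0],
    [0,0,0,0],
    [0,0,0,0],
  ],
)

```text
clock: 16.88
eef_pos: [453.9, -116.7, 98.5]
tcp_rot: [-3.141, -0.0, 1.342]
contact_force: [-0.1, -0.7, -0.2]
opening: 0.697
```

>>> drive_tool(
  deltas=[
    [0,0,0,0],
    [0,0,0,0],
    [0,0,0,0],
    [0,0,0,0],
    [0,0,0,0],
    [0,0,0,0],
    [0,0,0,0],
    [0,0,0,0],
    [0,0,0,0],
  ],
  jaw=1,
  force=40,
)

```text
clock: 17.63
eef_pos: [454.3, -117.4, 98.9]
tcp_rot: [3.14, -0.0, 1.341]
contact_force: [0.3, 0.7, 6.8]
opening: 0.187
```

>>> drive_tool(
  deltas=[
    [0,0,-1,0],
    [0,0,-2,0],
    [0,0,-3,0],
    [0,0,-3,0],
    [0,0,-3,0],
    [0,0,-2,0],
    [0,0,0,0],
  ],
)

```text
clock: 18.22
eef_pos: [455.5, -117.8, 242.9]
tcp_rot: [3.135, 0.0, 1.341]
contact_force: [1.1, 0.4, -0.8]
opening: 0.187
```

Run:
```python
from h import *
grab('wrist','w5.png')
plan((541,380.4,220,1.695),(541,380.4,168,1.695))
```

```text
clock 18.3 at [ 454.5 -117.5  240.6] rot [3.137 0.    1.341] open 0.187
turn -0.354 shift cm [48.34 14.75  2.06]
turn -0.0 shift cm [0.  0.  5.2]
```

View pics/w5.png

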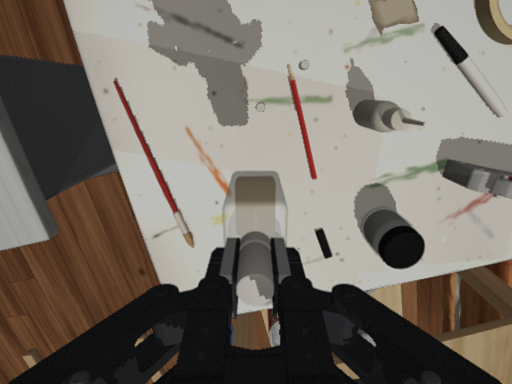

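The spray bottle is held upright by its neck (256,265). I carry it to the rectangular hole.

>>> drive_tool(
  deltas=[
    [0,0,0,-0.118],
    [0,0,0,-0.118],
    [0,0,0,-0.118],
    [2.3,0.8,0,0],
    [3,0.9,0,0],
    [3,0.9,0,0],
    [3,0.9,0,0],
    [3,0.9,0,0],
    [3,0.9,0,0],
    [3,0.9,0,0],
    [3,0.9,0,0],
    [3,0.9,0,0],
  ],
)

```text
clock: 19.27
eef_pos: [499.3, 154.9, 236.6]
tcp_rot: [-3.139, 0.001, 1.695]
contact_force: [0.4, 0.3, -0.8]
opening: 0.189
```

>>> drive_tool(
  deltas=[
    [3,0.9,0,0],
    [3,0.9,0,0],
    [3,0.9,0,0],
    [3,0.9,0,0],
    [3,0.9,0,0],
    [3,0.9,0,0],
    [2,0.9,0,0],
    [1.0,0.4,0,0],
    [0,0,0,0],
    [0,0,0,0],
    [0,0,0,0],
  ],
)

```text
clock: 20.18
eef_pos: [540.4, 368.8, 237.4]
tcp_rot: [-3.14, 0.001, 1.694]
contact_force: [0.5, 0.3, -1.4]
opening: 0.19
```

Run:
```python
from h import *
plan((541,380.4,180,1.695),(541,380.4,111,1.695))
```

```text
clock 20.2 at [540.4 368.8 237.4] rot [-3.140e+00  1.000e-03  1.694e+00] open 0.19
turn -0.001 shift cm [1.15 0.21 5.74]
turn -0.0 shift cm [0.  0.  6.9]
```

>>> drive_tool(
  deltas=[
    [1.15,0.2,0,0],
    [0,0,2,0],
    [0,0,2,0],
    [0,0,2,0],
    [0,0,1,0],
    [0,0,0,0],
    [0,0,0,0],
  ],
)

```text
clock: 20.77
eef_pos: [541.5, 381.8, 168.4]
tcp_rot: [-3.141, 0.0, 1.694]
contact_force: [-0.0, -0.6, -0.6]
opening: 0.184
```

Run:
```python
from h import *
grab('wrist','w6.png')
plan((541,380.4,111,1.695))
```

```text
clock 20.8 at [542.  382.2 169.3] rot [ 3.141e+00 -1.000e-03  1.694e+00] open 0.185
turn -0.001 shift cm [-0.16 -0.13  5.83]
```

View pics/w6.png

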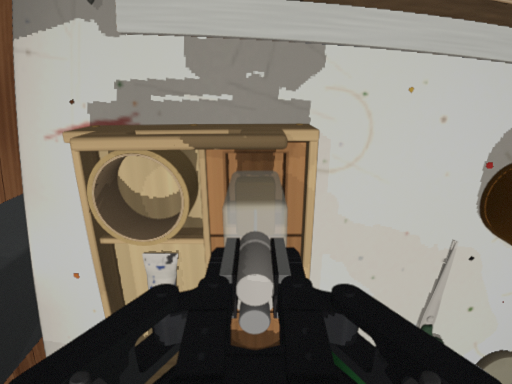

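The bottle is over the rectangular hole and square with it. Lowering.

>>> drive_tool(
  deltas=[
    [-0.15,-0.1,1,0],
    [0,0,1,0],
    [0,0,1,0],
    [0,0,1,0],
    [0,0,0.8,0],
    [0,0,0.5,0],
    [0,0,0.3,0],
    [0,0,0.1,0],
    [0,0,0,0],
    [0,0,0,0],
    [0,0,0,0],
  ],
)

```text
clock: 21.73
eef_pos: [540.9, 380.5, 111.6]
tcp_rot: [3.141, -0.0, 1.695]
contact_force: [0.7, -0.2, -0.4]
opening: 0.19
```

Run:
```python
from h import *
plan((541,380.4,111,1.695)); print(r.sense()['contact_force'])
```

```text
clock 21.7 at [540.9 380.5 111.6] rot [ 3.141 -0.     1.695] open 0.19
turn -0.0 shift cm [-0.01  0.01  0.06]
[ 0.67957173 -0.22977035 -0.42504619]
```

>>> drive_tool(
  deltas=[
    [0,0,0.1,0],
    [0,0,0,0],
    [0,0,0,0],
    [0,0,0,0],
    [0,0,0,0],
  ],
  jaw=0.5,
)

```text
clock: 22.15
eef_pos: [540.8, 380.4, 110.4]
tcp_rot: [3.141, -0.0, 1.695]
contact_force: [-0.5, 0.0, 0.4]
opening: 0.503
```

>>> drive_tool(
  deltas=[
    [0,0,-1,0],
    [0,0,-2,0],
    [0,0,-3,0],
    [0,0,-3,0],
    [0,0,-1,0],
    [0,0,0,0],
    [0,0,0,0],
  ],
)

```text
clock: 22.73
eef_pos: [540.7, 380.4, 210.8]
tcp_rot: [3.141, -0.0, 1.695]
contact_force: [0.6, 0.3, 0.1]
opening: 0.502
```

Run:
```python
from h import *
plan((598.8,-240.5,200,1.571),(598.8,-240.5,58,1.571))
```

```text
clock 22.7 at [540.7 380.4 210.8] rot [ 3.141 -0.     1.695] open 0.502
turn 0.124 shift cm [-62.09   5.79   1.08]
turn -0.0 shift cm [ 0.   0.  14.2]
```

>>> drive_tool(
  deltas=[
    [0,0,0,0.062],
    [0,0,0,0.062],
    [-2.6,0.3,0,0],
    [-3.3,0.3,0,0],
    [-3.3,0.3,0,0],
    [-3.3,0.3,0,0],
    [-3.3,0.3,0,0],
    [-3.3,0.3,0,0],
    [-3.3,0.3,0,0],
    [-3.3,0.3,0,0],
    [-3.3,0.3,0,0],
    [-3.3,0.3,0,0],
  ],
  jaw=0,
)

```text
clock: 23.73
eef_pos: [569.4, 55.7, 208.4]
tcp_rot: [-3.138, 0.0, 1.571]
contact_force: [-0.2, 0.8, 1.2]
opening: 0.998
```

>>> drive_tool(
  deltas=[
    [-3.3,0.3,0,0],
    [-3.3,0.3,0,0],
    [-3.3,0.3,0,0],
    [-3.3,0.3,0,0],
    [-3.3,0.3,0,0],
    [-3.3,0.3,0,0],
    [-3.3,0.3,0,0],
    [-3.3,0.3,0,0],
    [-3.4,0.4,0,0],
    [0,0,0,0],
    [0,0,0,0],
    [0,0,0,0],
  ],
)

```text
clock: 24.73
eef_pos: [597.6, -240.0, 208.5]
tcp_rot: [-3.139, -0.002, 1.57]
contact_force: [0.4, -0.2, 0.3]
opening: 1.002
```

Run:
```python
from h import *
im,d,p=grab('wrist'); W=cloud(d,p); q=W.reshape(-1,3);q=q[np.isfinite(q[:,0])]
s=q[(abs(q[:,0]-598)<40)&(abs(q[:,1]+240)<40)&(q[:,2]>66)&(q[:,2]<85)]
print(len(s)); 
if len(s)>9: print(cv2.minAreaRect(s[:,:2].astype(np.float32)),s[:,2].max())
plan((599,-240.5,58,1.571))
```

```text
2376
((599.7176513671875, -239.33847045898438), (50.59466552734375, 49.84373092651367), 0.16995689272880554) 75.96378981432056
clock 24.8 at [ 597.9 -239.5  208.9] rot [-3.139e+00 -1.000e-03  1.571e+00] open 1.003
turn 0.0 shift cm [-0.1   0.11 15.09]
```

>>> drive_tool(
  deltas=[
    [-0.05,0.15,1,0],
    [0,0,2,0],
    [0,0,2,0],
    [0,0,2,0],
    [0,0,2,0],
    [0,0,2,0],
    [0,0,2,0],
    [0,0,1.3,0],
    [0,0,0.7,0],
    [0,0,0,0],
    [0,0,0,0],
  ],
)

```text
clock: 25.7
eef_pos: [600.4, -240.8, 60.4]
tcp_rot: [-3.142, -0.0, 1.571]
contact_force: [-0.3, -0.2, 0.4]
opening: 1.0
```

>>> drive_tool(
  deltas=[
    [0,0,0,0],
    [0,0,0,0],
    [0,0,0,0],
    [0,0,0,0],
    [0,0,0,0],
    [0,0,0,0],
    [0,0,0,0],
    [0,0,0,0],
  ],
  jaw=1,
  force=60,
)

```text
clock: 26.37
eef_pos: [601.0, -241.5, 62.2]
tcp_rot: [3.14, 0.001, 1.571]
contact_force: [-1.8, 2.4, 9.9]
opening: 0.602
```

>>> drive_tool(
  deltas=[
    [0,0,-1,0],
    [0,0,-2,0],
    [0,0,-3,0],
    [0,0,-3,0],
    [0,0,-3,0],
    [0,0,-3,0],
    [0,0,-1,0],
    [0,0,0,0],
    [0,0,0,0],
  ],
)

```text
clock: 27.12
eef_pos: [599.7, -241.0, 219.7]
tcp_rot: [-3.141, -0.0, 1.571]
contact_force: [-0.0, -0.2, -5.0]
opening: 0.595
```

Run:
```python
from h import *
plan((562.3,207.7,200,1.695),(562.3,207.7,70,1.695)); print(r.sense()['contact_force'])
```

```text
clock 27.1 at [ 599.7 -241.   219.7] rot [-3.141 -0.     1.571] open 0.595
turn -0.124 shift cm [44.99  1.84  1.97]
turn -0.0 shift cm [ 0.  0. 13.]
[-0.03170502 -0.23559927 -4.9548679 ]
```

>>> drive_tool(
  deltas=[
    [0,0,0,-0.062],
    [0,0,0,-0.062],
    [2,0.1,0,0],
    [3,0.1,0,0],
    [3,0.1,0,0],
    [3,0.1,0,0],
    [3,0.1,0,0],
    [3,0.1,0,0],
    [3,0.1,0,0],
    [3,0.1,0,0],
    [3,0.1,0,0],
    [3,0.2,0,0],
  ],
)

```text
clock: 28.12
eef_pos: [573.2, 49.2, 217.4]
tcp_rot: [-3.137, -0.0, 1.695]
contact_force: [0.1, -0.1, -4.5]
opening: 0.599
```

>>> drive_tool(
  deltas=[
    [3,0.1,0,0],
    [3,0.1,0,0],
    [3,0.1,0,0],
    [3,0.1,0,0],
    [2.5,0.1,0,0],
    [1.5,0.1,0,0],
    [0,0,1,0],
    [0,0,2,0],
    [0,0,1,0],
    [0,0,0,0],
    [0,0,0,0],
    [0,0,0,0],
  ],
)

```text
clock: 29.12
eef_pos: [561.7, 206.9, 180.4]
tcp_rot: [-3.141, 0.0, 1.694]
contact_force: [-0.4, 0.2, -4.3]
opening: 0.599
```

Run:
```python
from h import *
plan((562.3,207.7,130,1.695),(562.3,207.7,74,1.695)); print(r.sense()['contact_force'])
```

```text
clock 29.1 at [561.7 206.9 180.4] rot [-3.141  0.     1.694] open 0.599
turn -0.001 shift cm [0.07 0.07 5.04]
turn -0.0 shift cm [0.  0.  5.6]
[-0.40389441  0.18009312 -4.28047415]
```

>>> drive_tool(
  deltas=[
    [0.1,0.1,1,0],
    [0,0,2,0],
    [0,0,2,0],
    [0,0,0,0],
    [0,0,0,0],
    [0,0,0,0],
  ],
)

```text
clock: 29.62
eef_pos: [563.0, 208.8, 131.2]
tcp_rot: [3.14, -0.0, 1.695]
contact_force: [-0.8, -0.2, -3.7]
opening: 0.598
```

Run:
```python
from h import *
grab('wrist','w7.png'); im,d,p=grab('scene'); W=cloud(d,p)
q=W.reshape(-1,3);q=q[np.isfinite(q[:,0])]; s=q[(abs(q[:,0]-562)<40)&(abs(q[:,1]-208)<32)&(q[:,2]>58)&(q[:,2]<200)]
print(np.histogram(s[:,2],np.arange(55,205,10)))
plan((562.3,207.7,74,1.695))
cv2.imwrite('pics/s3.png',cv2.resize(im[120:240,150:310,::-1],None,fx=4,fy=4))
```

```text
(array([  0,  11,  52,  57,  58,  59,  67,  66, 160,  78,  40,  55,  39,
        80]), array([ 55,  65,  75,  85,  95, 105, 115, 125, 135, 145, 155, 165, 175,
       185, 195]))
clock 29.7 at [563.3 208.9 131.7] rot [ 3.139e+00 -1.000e-03  1.695e+00] open 0.594
turn -0.0 shift cm [-0.11 -0.11  5.77]
```

View pics/s3.png

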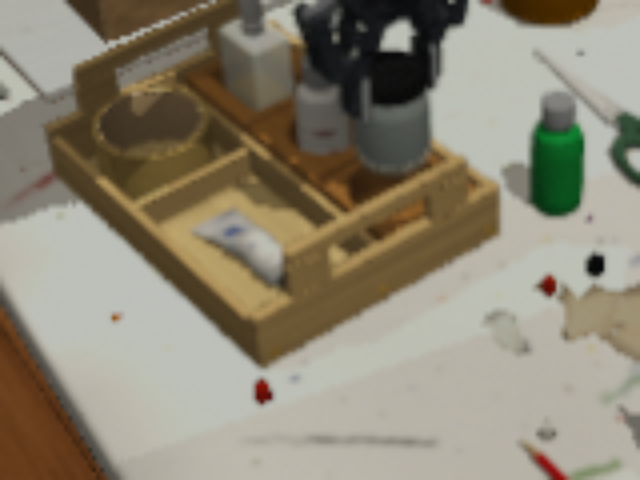

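The jar hangs upright above its hole, its underside about 60 mm below the TCP. I lower it and watch the force.

>>> drive_tool(
  deltas=[
    [-0.1,-0.1,1,0],
    [0,0,1,0],
    [0,0,1,0],
    [0,0,1,0],
    [0,0,0.8,0],
    [0,0,0.5,0],
    [0,0,0.2,0],
    [0,0,0,0],
    [0,0,0,0],
    [0,0,0,0],
  ],
)

```text
clock: 30.55
eef_pos: [561.7, 207.6, 75.4]
tcp_rot: [3.141, -0.0, 1.695]
contact_force: [0.1, -0.1, -4.1]
opening: 0.597
```

>>> drive_tool(
  deltas=[
    [0,0,0.1,0],
    [0,0,0.1,0],
    [0,0,0,0],
    [0,0,0,0],
  ],
)

```text
clock: 30.88
eef_pos: [561.8, 207.6, 74.3]
tcp_rot: [3.141, -0.0, 1.695]
contact_force: [-1.5, -2.3, 4.6]
opening: 0.596
```

>>> drive_tool(
  deltas=[
    [0,0,0,0],
    [0,0,0,0],
    [0,0,0,0],
    [0,0,0,0],
    [0,0,0,0],
  ],
  jaw=0,
)

```text
clock: 31.3
eef_pos: [561.5, 207.6, 73.3]
tcp_rot: [3.141, -0.0, 1.695]
contact_force: [-0.7, -0.8, -0.5]
opening: 0.995
```

>>> drive_tool(
  deltas=[
    [0,0,-1,0],
    [0,0,-2,0],
    [0,0,-3,0],
    [0,0,-3,0],
    [0,0,-3,0],
    [0,0,-1,0],
    [0,0,0,0],
  ],
)

```text
clock: 31.88
eef_pos: [563.2, 208.2, 207.1]
tcp_rot: [3.136, -0.001, 1.695]
contact_force: [0.5, -0.2, -0.5]
opening: 1.002
```

>>> drive_tool(
  deltas=[
    [-2,-1,0,0],
    [-3,-2,0,0],
    [-3,-2,0,0],
    [-3,-2,0,0],
    [-3,-2,0,0],
    [-3,-2,0,0],
    [-2,-1,0,0],
    [0,0,0,0],
    [0,0,0,0],
    [0,0,0,0],
    [0,0,0,0],
  ],
)

```text
clock: 32.8
eef_pos: [466.1, 4.8, 202.9]
tcp_rot: [-3.141, -0.0, 1.695]
contact_force: [-0.6, 0.3, 0.6]
opening: 0.999
```

Run:
```python
from h import *
T=[('jar',(562.3,207.7),68,95),('med',(551.6,294.1),92,112),('spray',(541,380.4),100,135),('open',(436,-243),70,90),('needle',(598,-90),100,140)]
ims=[]
for n in('top','scene'):
    im,d,p=grab(n); W=cloud(d,p); q=W.reshape(-1,3);q=q[np.isfinite(q[:,0])]
    for nm,c,a,b in T:
        s=q[(abs(q[:,0]-c[0])<42)&(abs(q[:,1]-c[1])<42)&(q[:,2]>a)&(q[:,2]<b)]
        if len(s)>4: e=cv2.minAreaRect(s[:,:2].astype(np.float32)); print(n,nm,np.round(e[0],1),np.round(e[1],1),'ztop',np.percentile(s[:,2],90).round(1),'target',c)
    if n=='top': ims.append(cv2.resize(im[160:280,100:260,::-1],(640,480)))
    else: ims.append(cv2.resize(im[120:240,150:310,::-1],(640,480)))
cv2.imwrite('pics/f.png',cv2.resize(np.hstack(ims),(800,300)))
q=cloud(*load('top')[1:]).reshape(-1,3); c,s=np.cos(.124),np.sin(.124); D=q-[497,287.3,0]; L=np.c_[D[:,0]*c+D[:,1]*s,-D[:,0]*s+D[:,1]*c,D[:,2]]
t=L[(L[:,0]>-92)&(L[:,0]<-3)&(L[:,1]>-125)&(L[:,1]<22)&(L[:,2]>13)]
e=cv2.minAreaRect(t[:,:2].astype(np.float32)); print('tube in caddy',e,t[:,2].max()); print(r.sense()['eef_pos'])
```

```text
top jar [559.8 207.6] [50.4 49. ] ztop 88.6 target (562.3, 207.7)
top med [550.2 294.5] [23.6 23.2] ztop 107.9 target (551.6, 294.1)
top spray [539.7 379.9] [16.4 16.6] ztop 129.0 target (541, 380.4)
scene jar [561.9 191. ] [23.3 55.7] ztop 87.2 target (562.3, 207.7)
scene med [548.9 293.6] [28.8 22.9] ztop 107.3 target (551.6, 294.1)
scene spray [540.5 379.8] [18.8 16.5] ztop 128.7 target (541, 380.4)
scene open [ 435.7 -240.8] [59.7 60.5] ztop 82.8 target (436, -243)
scene needle [595.  -89.8] [14.9  8.3] ztop 132.5 target (598, -90)
tube in caddy ((-51.077598571777344, -52.1051025390625), (106.14048767089844, 35.145259857177734), 86.74890899658203) 34.43407852518092
[466.07939293   4.90355714 202.97606663]
```

View pics/f.png

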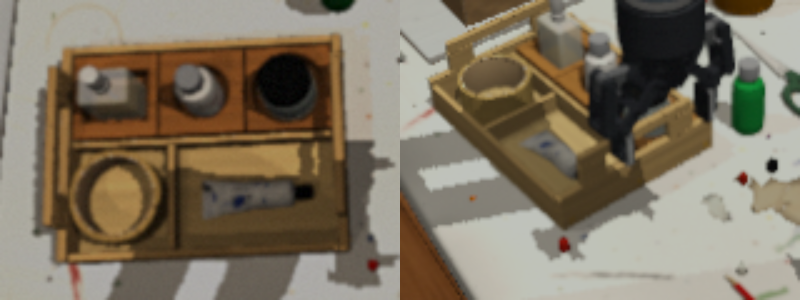

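Every height matches the item sitting on its hole floor, and all centres are within about 3 mm. I'm handing the job in.

```bash
python3 -c "
from rig import job
print(job.sign_off())"
```

```text
the job is handed in; nothing more can be done
None
```

I packed the caddy and handed the job in at about 33 s of the 112 s allowed; the sign-off gave no verdict. The tube went in first, then the medium bottle, the spray bottle and the lidded jar. Each of the last three was lowered to the hole floor before I let go.

My last camera checks showed:

| Item | Offset from hole centre | Measured top (expected if on the floor) |
|---|---|---|
| Lidded jar | about 2.5 mm | 87–89 mm (87) |
| Medium bottle | 1.5–3 mm | 107–108 mm (106) |
| Spray bottle | about 1 mm | 129 mm (128) |

- **Tube:** it lies flat at about (-51, -52) mm in the caddy frame, inside the required range.
- **Open jar and needle bottle:** both still stand within about 3 mm of where they started. I only saw them in the scene camera in that last check, because the top-view search found no points on either.
- **Disagreement:** the scene camera put the jar 17 mm off in y, but the gripper was hiding half of it. The top view showed the whole lid in place.

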